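# Dose one indicator bead and stir it into the drying pellets

## Task

Push the dispenser's sprung lever all the way to its stop and let it spring back, so that exactly one blue indicator bead drops into the beaker. Then take the stirring rod and stir the beaker's contents well, right at the bottom and all the way round, so that the white pellets are clearly shifted from where they lay. Leave the rod standing in the beaker, with nothing spilled, the other two beads still in the chute, and the flask undisturbed.

Things in the scene. Friction and masses are not known exactly. Their poses are not given: they have to be found in the camera images.
- dispenser: bead dispenser, fixed: grey base plate 150 x 240 x 12 mm with a glass beaker (-y end) and an open sloping aluminium chute 27 mm wide. Origin: under the plate, on the chute's centre line; y runs up the chute, away from the beaker. Chute lip at (0, -33, 110) mm; chute and its red gate yoke reach 155 mm high. Each full swing and return of the lever lets one bead go.
- lever (a joint): sprung advance lever, rad: 0 at rest, 0.9 at its stop; turns clockwise seen from above about an upright pivot; a spring (1 N at rest to 3 N at the stop, felt at the knob) swings it back to 0 when let go. A bead is let go only near the stop.
- lever_knob (a point): top centre of the upright yellow knob at the lever's end, 18 mm diameter, 36 mm tall, top 156 mm above the bench, 85 mm from the pivot. The steel arm under it is 12 mm wide, at 120 to 128 mm height. At rest the arm points from the pivot to the dispenser's -x, turned 0.45 rad towards the beaker; at the stop 0.45 rad the other way.
- lever_pivot (a point): on the lever's upright pivot axis, 130 mm above the bench, at (-55, 30) mm in the dispenser's frame.
- beaker: glass beaker fixed on the dispenser: 66 mm outer diameter, wall 3 mm, 92 mm tall, inner floor 5 mm above its underside. Origin: centre of its underside, 12 mm above the bench, at (0, -60) mm in the dispenser's frame; z up. Rim 104 mm above the bench; the chute's lip (107 to 126 mm high) overhangs its inner wall by 3 mm on the +y side.
- bead1_center (a point): centre of the first blue indicator bead (18 mm ball), waiting in the chute nearest the beaker behind the front gate pin.
- bead2_center (a point): centre of the second blue bead, 18 mm ball, next up the chute.
- bead3_center (a point): centre of the third blue bead, 18 mm ball, last in the chute.
- rod: stirring rod, 180 mm long: a pale green glass rod 12 mm in diameter with round tip, and a red square handle 18 x 18 mm on its top 45 mm (135 to 180 mm from the tip). Origin: the lower tip; z along the rod to the handle, x and y square to the flats. It starts standing upright in the wooden block.
- rack: light wooden block 60 x 60 x 60 mm, fixed, with a hole 13.5 mm wide and 50 mm deep in its top in which the rod stands (rod tip 10 mm above the bench). Origin: centre of its underside.
- flask: conical glass flask, 76 mm wide at the base, 110 mm tall, loose; not to be disturbed. Origin: centre of its underside.
- pellet1: white drying pellet 1 of 4 in the beaker: short cylinder, 14 mm diameter, 13 mm tall. Origin: centre of its underside.
- pellet2: white drying pellet 2 of 4 in the beaker: short cylinder, 14 mm diameter, 13 mm tall. Origin: centre of its underside.
- pellet3: white drying pellet 3 of 4 in the beaker: short cylinder, 14 mm diameter, 13 mm tall. Origin: centre of its underside.
- pellet4: white drying pellet 4 of 4 in the beaker: short cylinder, 14 mm diameter, 13 mm tall. Origin: centre of its underside.
Not all that is in view belongs to the job. There is more than one size of the rod; the job needs the largest.

How it is judged:
By the outcome, as a careful person would: the job done as asked, in the order asked, and still so for the second after the job is handed in, with the robot touching nothing.
It also fails if it takes over 72 s, if anything falls off the work surface, if the arm or the gripper's body presses on something with over 40 N, if the wrist force passes 120 N, or if a joint passes its speed limit or range.

## Robot

A 6-joint arm with a two-finger parallel gripper is mounted at the origin on the work surface. World frame = base frame: x ahead of the robot, y to its left, z up, the work surface at z = 0. Lengths are in m, angles in degrees, forces in N, time in s.
With the tool pointing down it reaches from about 0.4 to 0.825 m from the base axis. Payload 7 kg.
Tool frame: the origin (TCP) lies midway between the tips of the shut fingers; the grasp point (between the pads) lies 19 mm behind it; z points along the fingers, y is the line along which they close (so a half turn about z gives the same grasp; the last joint's range is limited). The gripper opens to 88 mm and grips with 3 to 60 N. Pads are 19 mm wide; open, the fingers measure 130 mm over their backs; the gripper's body (78 mm by 193 mm) begins 47 mm behind the grasp point.
Start: joints at [81.538, 20.546, 0.682, 0, -70.136, -16.507], TCP at [0.285, 0.612, 0.227] pointing down, gripper open.
Joint ranges: [-176.03, 176.03], [-82.01, 121.73], [-58.28, 71.71], [-173.87, 95.51], [-174.79, -0.11], [-173.66, 173.66]. Speed limits (degrees/s): [136.94, 136.94, 172.46, 180, 180, 180].

## Interface

Orientations are given as a 3x3 rotation matrix whose columns are the frame's x, y, z axes.
In Python, from rig import robot gives the robot as it stands. Calls block until the motion is done:
- robot.goto(position, orientation): joint-space move of the TCP to a pose.
- robot.servo_line(position, ori=None, speed=0.15): straight line of the TCP; ori=None keeps the orientation; speed is the mean speed in m/s.
- robot.movej(angles): joint-space move.
- robot.move_gripper(opening): opening from 0.0 (shut) to 1.0 (fully open); the grip force is fixed at half the most; returns when the fingers have stopped.
- robot.dwell(seconds).
- robot.ik(position, orientation): joint angles nearest the present ones, or None.
- robot.grab_frame(name): name is "side" or "top" or "wrist"; returns (picture, depth): 480x640x3 uint8, red, green, blue; 480x640 float32, m along the optical axis (not along the pixel's ray), 0 where there is no reading.
- robot.camera_info(name): a dict with "vfov" (degrees; the focal length in pixels is half the picture's height over the tangent of half this angle, whatever the lens; pixels are square), "cx", "cy" (the principal point, pixels), "view" (4x4, takes a point from world to camera coordinates); the wrist camera has in their place "T_tool_cam" (4x4, takes a point from camera to tool coordinates, whose origin is the TCP and whose axes are the flange's). Camera axes: x right, y down, z forward; pixel columns grow to the right and rows downward; lengths in m; the calibration is good to about 2 mm. The wrist camera is an equidistant fisheye: a pixel r from the principal point sees the ray r / f radians off the axis. A picture is of the moment at which its call begins: read the wrist's pose just before it. camera_info takes no time and is no camera call.
A pose or a line that the arm cannot do raises robot.Unreachable and nothing moves.
- robot.job_done(): hands the job in; it is judged then, once.
Readings, each from a call of its own:
- robot.read_t(): time.
- robot.read_qpos(): joint angles.
- robot.read_qvel(): joint speeds.
- robot.read_effort(): joint torques, N m.
- robot.read_position(): TCP position.
- robot.read_tcp_rot(): TCP orientation.
- robot.read_force(): force on the tool from outside, world axes, zero at the start.
- robot.read_ft_torque(): the same for the moment, N m.
- robot.read_grip_width(): opening from 0.0 (shut) to 1.0 (fully open).
- robot.read_finger_force(): force on a finger pad.
Only numpy, scipy, OpenCV 4.12 (cv2) and the standard library are available. Lean on these libraries where they do the work, as an engineer would, in place of code of your own. Each camera call takes 0.05 s, during which the arm holds its last target. There are 200 camera calls.

## Working session

There is one attempt and no reset: what is moved stays moved. The work goes in short steps, each a Python script; the robot and the scene stay as the last script left them, time stands still between calls to the robot, and variables do not carry over. Pictures are saved under pics/ and viewed, at most 10 in all, crops included, and the job is handed in when it is done.

```bash
mkdir -p pics; ls
cat > h.py <<'E'
import numpy as np, cv2
from rig import robot
def cam(n):
    i=robot.camera_info(n); return i, 240/np.tan(np.radians(i["vfov"])/2)
def px2w(n,u,v,d):
    i,f=cam(n); p=np.array([(u-i["cx"])/f*d,(v-i["cy"])/f*d,d,1]); return (np.linalg.inv(np.array(i["view"]))@p)[:3]
def w2px(n,p):
    i,f=cam(n); q=np.array(i["view"])@np.r_[p,1]; return np.array([f*q[0]/q[2]+i["cx"],f*q[1]/q[2]+i["cy"]])
def ray(n,u,v,z):
    i,f=cam(n); V=np.linalg.inv(np.array(i["view"])); o=V[:3,3]; d=V[:3,:3]@np.array([(u-i["cx"])/f,(v-i["cy"])/f,1]); return o+d*(z-o[2])/d[2]
E
python3 - <<'E'
from h import *
for n in("top","side"):
    p,d=robot.grab_frame(n); cv2.imwrite(f"pics/{n}0.png",p[...,::-1]); np.savez(f"{n}0.npz",p=p,d=d); i,f=cam(n); print(n,i,f)
print(robot.camera_info("wrist"),robot.read_t(), robot.read_tcp_rot())
E
```

```text
pics
top {'vfov': 49.4179414967932, 'cx': 306.72115905850006, 'cy': 237.39070742023773, 'view': array([[-0.01438509, -0.99977892, -0.01533555,  0.04845746],
       [-0.98874135,  0.01650751, -0.14872138,  0.5898014 ],
       [ 0.14894166,  0.01302352, -0.98876022,  1.04574929],
       [ 0.        ,  0.        ,  0.        ,  1.        ]])} 521.5822976800357
side {'vfov': 54.57762073426736, 'cx': 321.6933744666429, 'cy': 233.37743578238332, 'view': array([[ 0.83758104, -0.54629783,  0.00408446, -0.46005305],
       [-0.2539217 , -0.39590946, -0.88248483,  0.26293909],
       [ 0.48371662,  0.73811543, -0.47032313,  0.55340669],
       [ 0.        ,  0.        ,  0.        ,  1.        ]])} 465.2143798708236
{'vfov': 65.70646984690485, 'cx': 313.37447540241163, 'cy': 230.72347358132143, 'T_tool_cam': array([[-1.35844474e-04, -9.60964216e-01, -2.76672652e-01,
         7.58730581e-02],
       [ 9.99999979e-01, -8.86772294e-05, -1.82991799e-04,
        -1.32988295e-03],
       [ 1.51314007e-04, -2.76672672e-01,  9.60964208e-01,
        -1.58122485e-01],
       [ 0.00000000e+00,  0.00000000e+00,  0.00000000e+00,
         1.00000000e+00]])} 0.1 [[ 9.06476539e-01 -4.22255899e-01 -4.89200593e-04]
 [-4.22256158e-01 -9.06475478e-01 -1.39458094e-03]
 [ 1.45421688e-04  1.47072287e-03 -9.99998908e-01]]
```

View pics/top0.png

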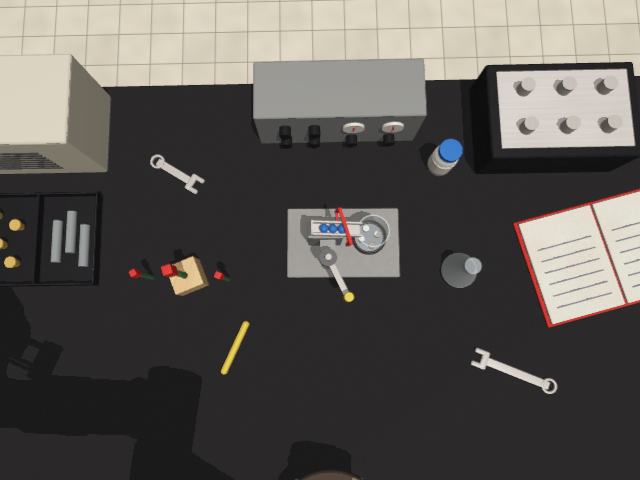

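View pics/side0.png

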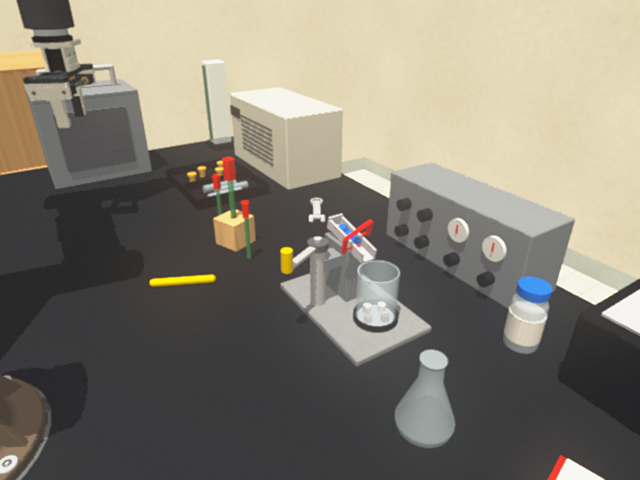

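Top: rods with red handles stand at (134,273), (168,270) in the block and (219,275). The dispenser is at (343,243), the knob at (349,297), and the flask at (460,270). Side: the same rods are at (216,180), (229,165) and (246,208). The block rod looks thickest and tallest. I'll check that in a close crop.

Run:
```python
from h import *
T=np.load("top0.npz");S=np.load("side0.npz")
def c(p,u,v,w,h,W,H): return cv2.resize(p[v:v+h,u:u+w],(W,H),interpolation=cv2.INTER_CUBIC)
o=np.vstack([np.hstack([c(T["p"],120,245,120,90,400,300),c(T["p"],282,200,128,96,400,300)]),
 np.hstack([c(S["p"],180,150,120,90,400,300),c(S["p"],270,200,160,120,400,300)])])
cv2.imwrite("pics/crop.png",o[...,::-1])
d=T["d"]
for u,v in[(134,273),(168,270),(219,275),(349,297),(190,278),(288,210),(399,276)]:print("T",u,v,d[v,u],px2w("top",u,v,d[v,u]))
d=S["d"]
for u,v in[(216,180),(229,165),(246,208),(287,255),(378,262)]:print("S",u,v,d[v,u],px2w("side",u,v,d[v,u]))
```

```text
T 134 273 0.99921745 [0.51423724 0.37004684 0.12939689]
T 168 270 0.9404382 [0.51363673 0.28837535 0.18767811]
T 219 275 0.9981058 [0.50801745 0.20710525 0.12743804]
T 349 297 0.9596671 [ 0.46147664 -0.03837229  0.15606974]
T 190 278 1.0648959 [0.50816079 0.27858132 0.0608518 ]
T 288 210 1.1320169 [0.65606959 0.07947529 0.01262544]
T 399 276 1.1109087 [ 0.50942836 -0.15558292  0.00878818]
S 216 180 1.0146742 [0.51169742 0.36527114 0.11877221]
S 229 165 0.92417127 [0.511702   0.28081482 0.17866001]
S 246 208 0.89426374 [0.5074926  0.20316691 0.11606101]
S 287 255 0.6678837 [ 0.45787198 -0.04780894  0.15247978]
S 378 262 0.75076157 [ 0.61194146 -0.06948338  0.10070654]
```

View pics/crop.png

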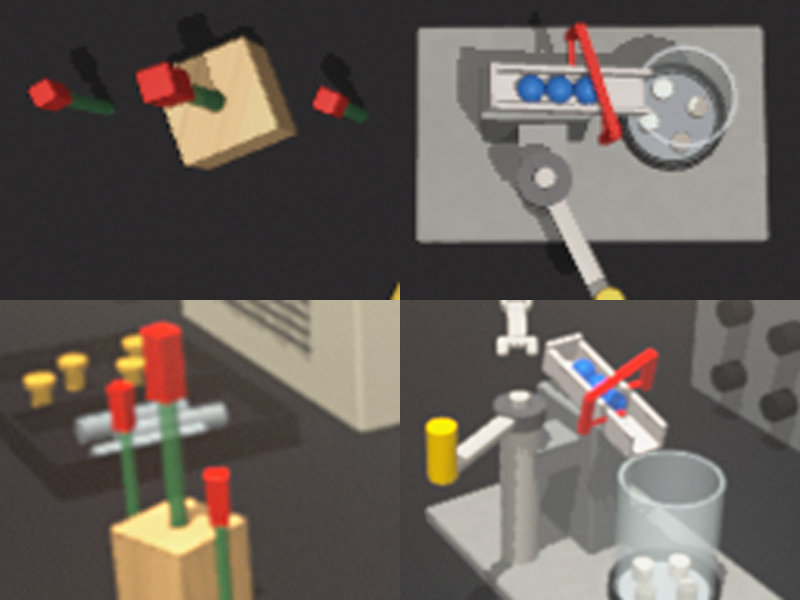

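The crop confirms the choice. The block rod (top 167,270; side 229,165) is the thickest and tallest, with its top at z≈0.188. The free-standing ones at 134,273 and 219,275 are thinner, with tops at z≈0.13. The chute runs along +y and holds three beads, and the lever is at rest.

```bash
cat >> h.py <<'E'
def cloud(n,p,d):
    v,u=np.mgrid[:480,:640]; i,f=cam(n)
    q=np.stack([(u-i["cx"])/f*d,(v-i["cy"])/f*d,d,np.ones_like(d)],-1)@np.linalg.inv(np.array(i["view"])).T
    P=q[...,:3]; P[d<=0]=np.nan; return P
def rect(pts): 
    c,s,a=cv2.minAreaRect((pts[:,:2]*1000).astype(np.float32)); return np.round(c,1),np.round(s,1),round(a,1)
E
python3 - <<'E'
from h import *
np.set_printoptions(precision=4,suppress=True)
for n in("top","side"):
    D=np.load(n+"0.npz"); p=D["p"].astype(int); P=cloud(n,D["p"],D["d"]); r,g,b=p[...,0],p[...,1],p[...,2]
    red=(r>110)&(g<70)&(b<70); yel=(r>130)&(g>110)&(b<80); blu=(b>110)&(r<80)
    def box(x0,x1,y0,y1,z0,z1):return (P[...,0]>x0)&(P[...,0]<x1)&(P[...,1]>y0)&(P[...,1]<y1)&(P[...,2]>z0)&(P[...,2]<z1)
    for nm,m in dict(handle=red&box(.45,.57,.25,.33,.12,.2),htop=red&box(.45,.57,.25,.33,.18,.2),r1=red&box(.45,.57,.34,.42,.05,.2),r2=red&box(.45,.57,.15,.24,.05,.2),knob=yel&box(.4,.5,-.1,.02,.11,.17),ktop=yel&box(.4,.5,-.1,.02,.15,.17),
      plate=box(.48,.69,-.17,.10,.007,.017),blockt=~red&box(.45,.57,.23,.34,.055,.065),pivtop=box(.49,.56,-.03,.04,.132,.2)&~red,beads=blu&box(.55,.68,-.08,.1,.1,.17),rim=box(.5,.7,-.15,-.045,.098,.107)).items():
        q=P[m]; 
        if len(q)>4: print(n,nm,len(q),np.median(q,0),q.max(0)[2],rect(q))
    if n=="top":
        m=blu&box(.5,.68,-.08,.1,.1,.17); q=P[m]
        c=cv2.kmeans(q.astype(np.float32),3,None,(3,50,1e-5),5,2)[2]; print("beads",c)
T=[(417,27),(762,26),(768,240),(416,240)]
for u,v in T: print("platecorner",ray("top",282+u*.32,200+v*.32,.012))
# beaker rim in crop: centre & pivot
print("rim",ray("top",282+686*.32,200+97*.32,.104),"pivot",ray("top",282+545*.32,200+178*.32,.145))
print("rim side",ray("side",270+671*.4-400*.4,200+(486-300)*.4,.104),"piv side",ray("side",270+120*.4,200+100*.4,.145))
E
```

```text
top handle 131 [0.5119 0.2894 0.1893] 0.19331988472290507 (array([514.2, 290.7]), array([18. , 18.2]), 18.3)
top htop 105 [0.5137 0.2908 0.19  ] 0.19331988472290507 (array([514.1, 290.9]), array([18. , 17.7]), 17.7)
top r1 69 [0.5141 0.3723 0.1266] 0.13147827862088268 (array([514.8, 373.8]), array([12.9, 12.5]), 35.1)
top r2 41 [0.508  0.2067 0.1272] 0.1307451364877572 (array([508.3, 210.4]), array([13.6, 12.7]), 65.1)
top knob 15 [ 0.4616 -0.0347  0.1571] 0.15969247889835758 (array([462.5, -36.8]), array([15.2, 15.5]), 51.6)
top ktop 15 [ 0.4616 -0.0347  0.1571] 0.15969247889835758 (array([462.5, -36.8]), array([15.2, 15.5]), 51.6)
top plate 4969 [ 0.5639 -0.0396  0.0126] 0.016991077368225582 (array([576.4, -38.6]), array([192.4, 243.3]), 0.1)
top blockt 700 [0.5085 0.2855 0.0608] 0.06498776633447778 (array([514.3, 291.3]), array([60.2, 61.1]), 21.5)
top pivtop 94 [ 0.538  -0.0017  0.1336] 0.14110148119843235 (array([526.2,  -0.3]), array([52.8, 30.3]), 1.8)
top beads 160 [ 0.5934 -0.0104  0.1386] 0.14619581620158784 (array([594. , -10.7]), array([46.5, 16.4]), 87.0)
top rim 138 [ 0
[... 964 characters left out ...]
 0.2828 0.0596] 0.0641697282062536 (array([512.8, 288.9]), array([63.2, 64.1]), 21.9)
side pivtop 36 [ 0.5359 -0.0062  0.1356] 0.1373695957545198 (array([537.1,  -3.9]), array([11.9,  9.6]), 57.1)
side beads 72 [ 0.591  -0.0147  0.1361] 0.14226633802392363 (array([591.3, -17.2]), array([45.9, 10.5]), 89.1)
side rim 388 [ 0.5877 -0.0974  0.1025] 0.1057260546085323 (array([590.9, -94.6]), array([66. , 65.2]), 58.4)
platecorner [ 0.6544 -0.1965  0.012 ]
platecorner [ 0.6509 -0.4339  0.012 ]
platecorner [ 0.5033 -0.4266  0.012 ]
platecorner [ 0.507  -0.1891  0.012 ]
rim [ 0.5878 -0.3448  0.104 ] pivot [ 0.5335 -0.2423  0.145 ]
rim side [ 0.5858 -0.1021  0.104 ] piv side [ 0.5268 -0.0229  0.145 ]
```

The two views agree to within 2 mm. Dispenser origin ≈ (0.592, −0.035) with yaw −0.9°, and the predicted knob (0.460, −0.040) and pivot (0.5375, −0.004) match the measurements. Rod axis ≈ (0.5136, 0.2897), top at 0.19. Now I'll push the lever.

```bash
cat >> h.py <<'E'
def down(a):  # tool z down, tool x at angle a (deg) from world x
    c,s=np.cos(np.radians(a)),np.sin(np.radians(a)); return np.array([[c,s,0],[s,-c,0],[0,0,-1.]])
E
python3 - <<'E'
from h import *
np.set_printoptions(precision=3,suppress=True)
p=robot.read_position(); q0=np.array(robot.read_qpos())
robot.servo_line([p[0],p[1],.27],speed=.2)
x=.4585;best=None
for a in(89.1,-90.9):
    q=robot.ik([x,-.09,.2],down(a)); 
    if q is not None:
        c=np.abs(np.array(q)-q0).max(); print(a,q)
        if best is None or c<best[0]: best=(c,a)
R=down(best[1]); 
robot.move_gripper(0.0)
robot.goto([x,-.10,.22],R); robot.servo_line([x,-.10,.136],speed=.1)
f0=np.array(robot.read_force()); print("t",robot.read_t(),f0)
y=-.10
robot.servo_line([x+.0005,-.012,.136],speed=.08); y=-.012
print(np.array(robot.read_force())-f0)
while y<.024:
    y+=.002; robot.servo_line([x+.001,y,.136],speed=.04); f=np.array(robot.read_force())-f0; print(round(y,3),f)
    if abs(f[1])>9: break
p,d=robot.grab_frame("top"); cv2.imwrite("pics/t1.png",p[...,::-1]); s,_=robot.grab_frame("side")
o=np.hstack([cv2.resize(p[195:315,280:410],(400,369)),cv2.resize(s[190:360,270:430],(400,369))]); cv2.imwrite("pics/push.png",o[...,::-1]); print(robot.read_t())
E
```

```text
89.1 [ 13.13    1.82  -26.799   0.    -61.381 165.97 ]
-90.9 [ 13.13    1.82  -26.799   0.    -61.381 -14.03 ]
t 5.4833 [-0.322  0.677  0.327]
[-1.392 -2.425 -0.091]
-0.01 [-1.07  -3.6   -0.523]
-0.008 [ 0.353 -2.11  -1.298]
-0.006 [ 2.176 -2.768 -1.613]
-0.004 [ 2.198 -3.557 -0.961]
-0.002 [ 1.472 -3.221 -0.91 ]
0.0 [ 3.519 -3.378 -0.28 ]
0.002 [ 1.29  -3.182  0.162]
0.004 [ 1.248 -3.366 -0.695]
0.006 [ 1.193 -4.362 -0.924]
0.008 [ 1.207 -4.227 -0.68 ]
0.01 [ 0.973 -3.352 -0.375]
0.012 [ 2.597 -4.325 -1.94 ]
0.014 [ 4.312 -5.947 -3.527]
0.016 [ 6.907 -7.021 -3.216]
0.018 [  9.298 -11.402  -5.969]
10.5833
```

View pics/push.png

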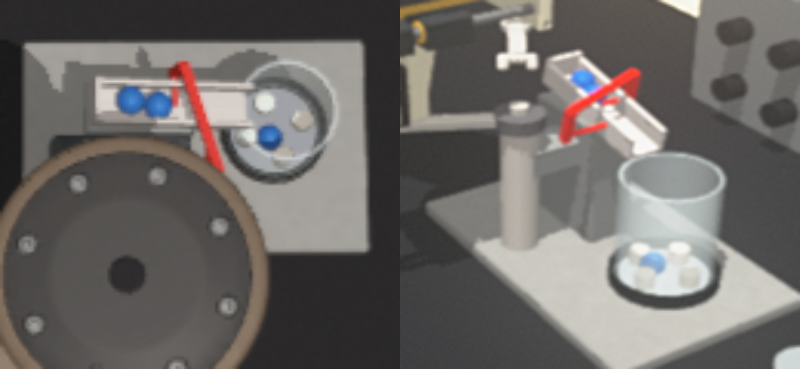

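Pushed: force rose to about 15 N at the stop. The bead lies in the beaker (top crop 268,138) and two remain in the chute (130,100 and 158,105). Next I'll let the lever return and take the rod.

Run:
```python
from h import *
np.set_printoptions(precision=4,suppress=True)
x=.4585
robot.servo_line([x,-.11,.136],speed=.2); robot.servo_line([x,-.11,.25],speed=.25)
q0=np.array(robot.read_qpos()); c=[]
for a in(109,-71):
    q=robot.ik([.5136,.2897,.25],down(a)); print(a,q)
    if q is not None: c.append((np.abs(np.array(q)-q0).max(),a))
a=min(c)[1]; print(a)
robot.goto([.5136,.2897,.25],down(a)); robot.move_gripper(.6)
p,d=robot.grab_frame("top"); 
W,wd=robot.grab_frame("wrist"); np.savez("w1.npz",p=W,d=wd)
robot.servo_line([.5136,.2897,.156],speed=.12)
f0=np.array(robot.read_force()); robot.move_gripper(0.0)
print("w",robot.read_grip_width()*88,robot.read_finger_force(),np.array(robot.read_force())-f0)
robot.servo_line([.5136,.2897,.20],speed=.1); robot.servo_line([.5136,.2897,.345],speed=.2)
print("w",robot.read_grip_width()*88,robot.read_finger_force(),np.array(robot.read_force())-f0,robot.read_t())
s,sd=robot.grab_frame("side"); np.savez("s2.npz",p=s,d=sd); t,td=robot.grab_frame("top"); np.savez("t2.npz",p=t,d=td)
o=np.hstack([cv2.resize(p[195:315,280:410],(400,369)),cv2.resize(s[20:290,100:393],(400,369))]); cv2.imwrite("pics/rod.png",o[...,::-1])
```

```text
109 [ 48.4072  11.74    -8.4198   0.     -69.8403 150.5928]
-71 [ 48.4072  11.74    -8.4198   0.     -69.8403 -29.4072]
-71
w 18.024100697853978 29.998785853385925 [-0.8066  0.7889 -0.3514]
w 18.027891366554254 29.998249411582947 [-0.7012 -0.1788 -0.8529] 17.6417
```

View pics/rod.png

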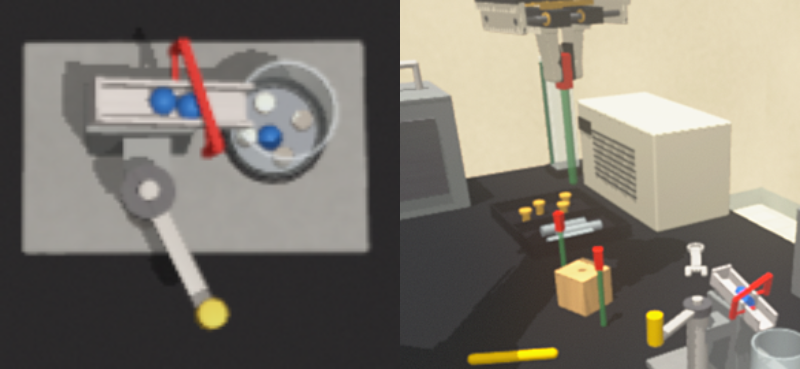

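The rod is held upright (width 18.0 mm), the lever is back at rest and both beads have advanced. I'll check where the rod axis and tip sit relative to the TCP.

Run:
```python
from h import *
np.set_printoptions(precision=4,suppress=True)
D=np.load("s2.npz"); P=cloud("side",D["p"],D["d"]); p=D["p"].astype(int)
m=(np.abs(P[...,0]-.513)<.03)&(np.abs(P[...,1]-.289)<.03)&(P[...,2]>.185)&(P[...,2]<.33); q=P[m]
print(len(q),q[:,2].min())
for z0 in(.19,.215,.24,.265,.29,.315):
    k=q[(q[:,2]>=z0)&(q[:,2]<z0+.025)]
    if len(k)>5: print(z0,np.median(k,0),np.median(k,0)[:2]+5.2e-3*np.array([.548,.836]))
print(robot.read_position())
# bead/pellets & beaker from top view now
D=np.load("t2.npz"); P=cloud("top",D["p"],D["d"])
for nm,D,n in(("t",D,"top"),("s",np.load("s2.npz"),"side")):
    P=cloud(n,D["p"],D["d"]); r,g,b=[D["p"][...,i].astype(int) for i in range(3)]
    m=(np.hypot(P[...,0]-.591,P[...,1]+.095)<.03)&(P[...,2]<.06)
    print(nm,m.sum(),"bead",np.median(P[m&(b>r+60)],0),"floor z",np.percentile(P[m][:,2],[5,25,50,75,95]))
    mm=(np.hypot(P[...,0]-.591,P[...,1]+.095)<.04)&(P[...,2]>.098)&(P[...,2]<.107)
    u=P[mm]; A=np.c_[2*u[:,:2],np.ones(len(u))]; print("rim fit",len(u),np.linalg.lstsq(A,(u[:,:2]**2).sum(1),rcond=None)[0][:2])
q0=robot.read_qpos()
for z in(.345,.168):
  for a in(-71,-90.9,-50): print(a,z,robot.ik([.591,-.0948,z],down(a)))
```

```text
434 0.1971811619091895
0.19 [0.5104 0.2852 0.2073] [0.5132 0.2896]
0.215 [0.51   0.2852 0.2286] [0.5129 0.2895]
0.24 [0.5101 0.2847 0.2525] [0.513 0.289]
0.265 [0.5103 0.2847 0.2768] [0.5131 0.2891]
0.29 [0.51   0.2847 0.3027] [0.5129 0.289 ]
0.315 [0.5102 0.2848 0.3226] [0.5131 0.2891]
[0.513  0.2893 0.3431]
t 467 bead [ 0.5867 -0.0876  0.0335] floor z [0.0151 0.0175 0.0215 0.0317 0.0468]
rim fit 141 [ 0.5927 -0.0918]
s 36 bead [ 0.5685 -0.1141  0.0511] floor z [0.0243 0.03   0.038  0.0451 0.0585]
rim fit 390 [ 0.5909 -0.0949]
-71 0.345 [  9.5765  10.3745   1.9995   0.     -81.625    9.4235]
-90.9 0.345 [  9.5765  10.3745   1.9995   0.     -81.625  -10.4765]
-50 0.345 [  9.5765  10.3745   1.9995   0.     -81.625   30.4235]
-71 0.168 [  9.5765  15.9362 -13.9836   0.     -60.0801   9.4235]
-90.9 0.168 [  9.5765  15.9362 -13.9836   0.     -60.0801 -10.4765]
-50 0.168 [  9.5765  15.9362 -13.9836   0.     -60.0801  30.4235]
```

The rod axis coincides with the TCP in the side view and is vertical, with the tip 146 mm below the TCP. I'll insert it into the gap beside the bead and stir.

Run:
```python
from h import *
np.set_printoptions(precision=4,suppress=True)
C=np.array([.591,-.0945]); R=down(-90.9)
s=C+[.003,-.003]
robot.goto([*s,.345],R); print(robot.read_t(),robot.read_position())
s2=s+(s-np.array(robot.read_position())[:2])
robot.servo_line([*s2,.20],speed=.15); print(robot.read_position())
f0=np.array(robot.read_force()); z=.20
while z>.1655:
    z-=.005 if z>.176 else .0015; robot.servo_line([*s2,z],speed=.05); f=np.array(robot.read_force())-f0
    if z<.18: print(round(z,4),robot.read_position()[2],f)
    if f[2]>6 or robot.read_position()[2]<.1650: break
off=s2-s; mx=0
def circ(r,a0,turns,n=12):
    global mx
    for k in range(1,int(abs(turns)*n)+1):
        a=a0+np.sign(turns)*2*np.pi*k/n; t=C+off+r*np.array([np.cos(a),np.sin(a)])
        robot.servo_line([*t,z],speed=.07); f=np.array(robot.read_force())-f0; mx=max(mx,np.hypot(f[0],f[1]))
        if np.hypot(f[0],f[1])>15: print("F",r,round(a,2),f)
circ(8,-.8,.5); circ(13,2.3,1); circ(17,2.3,1.25)
print("max",mx,robot.read_t(),robot.read_position(),robot.read_grip_width()*88)
p,d=robot.grab_frame("top"); sd,_=robot.grab_frame("side")
o=np.hstack([cv2.resize(p[195:315,280:410],(400,369)),cv2.resize(sd[150:350,270:487],(400,369))]); cv2.imwrite("pics/stir.png",o[...,::-1])
```

```text
19.2083 [ 0.5941 -0.0966  0.3449]
[ 0.5945 -0.0983  0.201 ]
0.175 0.17460081431362207 [-0.6961 -0.2906 -0.0518]
0.1735 0.17347979840871453 [-0.5664 -1.2804  1.4289]
0.172 0.1719186399756113 [-0.2358 -0.7649  1.6531]
0.1705 0.17040155987945724 [-0.9484  0.4957  0.6249]
0.169 0.1688667527619237 [-1.5026 -0.3391  0.2536]
0.1675 0.16735270752320955 [-0.6397 -0.9631  0.5613]
0.166 0.16586010710115412 [-0.3072 -0.7064  0.9064]
0.1645 0.16436874410665497 [-0.2547 -0.5973  0.0968]Traceback (most recent call last):
  File "<stdin>", line 20, in <module>
  File "<stdin>", line 18, in circ
rig.Unreachable: the arm cannot follow that straight line within its joint ranges
```

Run:
```python
from h import *
np.set_printoptions(precision=4,suppress=True)
print(robot.read_t(),robot.read_position(),robot.read_qpos(),robot.read_force()); print(robot.read_tcp_rot(),robot.read_grip_width()*88)
p=np.array(robot.read_position())
for dx,dy in((0,0),(.005,0),(-.005,0),(0,.005),(0,-.005)): print(dx,dy,robot.ik(p+[dx,dy,0],down(-90.9)),robot.ik(p+[dx,dy,0],robot.read_tcp_rot()))
```

```text
23.325 [ 0.5938 -0.0984  0.1644] [  9.1754  16.4194 -13.8167  -0.0013 -59.7765 -10.0744] [ 0.4768  0.1401 -0.8381]
[[-0.0157 -0.9999 -0.0002]
 [-0.9999  0.0157 -0.    ]
 [ 0.      0.0002 -1.    ]] 18.066264616824945
0 0 [  9.1761  16.4121 -13.8276   0.     -59.7603 -10.0761] [  9.1754  16.4194 -13.8167  -0.0013 -59.7765 -10.0744]
0.005 0 [  9.0968  16.8528 -13.1977   0.     -59.9496  -9.9968] [  9.0961  16.86   -13.1868  -0.0012 -59.9659  -9.9951]
-0.005 0 [  9.2569  15.9708 -14.4539   0.     -59.5753 -10.1569] [  9.2562  15.9781 -14.4431  -0.0013 -59.5914 -10.1552]
0 0.005 [  9.6719  16.3408 -13.929    0.     -59.7301 -10.5719] [  9.6711  16.3481 -13.9181  -0.0014 -59.7464 -10.57  ]
0 -0.005 [  8.6805  16.4869 -13.7209   0.     -59.7921  -9.5805] [  8.6798  16.4942 -13.7101  -0.0011 -59.8083  -9.5789]
```

Units slip: I gave the radii in mm as metres, so the line was refused and nothing moved. Corrected below.

```bash
cat > stir.py <<'E'
from h import *
np.set_printoptions(precision=4,suppress=True)
C=np.array([.591,-.0945]); z=.1642
f0=np.array(robot.read_force()); mx=0
def circ(r,a0,turns,n=12):
    global mx
    for k in range(0,int(abs(turns)*n)+1):
        a=a0+np.sign(turns)*2*np.pi*k/n; t=C+r*1e-3*np.array([np.cos(a),np.sin(a)])
        robot.servo_line([*t,z],speed=.07); f=np.array(robot.read_force())-f0; m=np.hypot(f[0],f[1]); mx=max(mx,m)
        if m>12: print("F",r,round(a,2),f)
def look(name):
    p,d=robot.grab_frame("top"); s,_=robot.grab_frame("side")
    o=np.hstack([cv2.resize(p[195:315,280:410],(400,369)),cv2.resize(s[150:350,270:487],(400,369))]); cv2.imwrite(name,o[...,::-1])
E
python3 - <<'E'
import stir; from stir import *
circ(8,-.3,.5); circ(13,2.8,1); circ(17,2.8,1.25)
print("max",stir.mx,robot.read_t(),robot.read_position(),robot.read_grip_width()*88,np.array(robot.read_force())-f0)
look("pics/stir.png")
E
```

```text
max 7.7976021179728106 32.7 [ 0.5857 -0.1107  0.1641] 17.827790268617438 [-0.5823 -0.4381  0.2409]
```

View pics/stir.png

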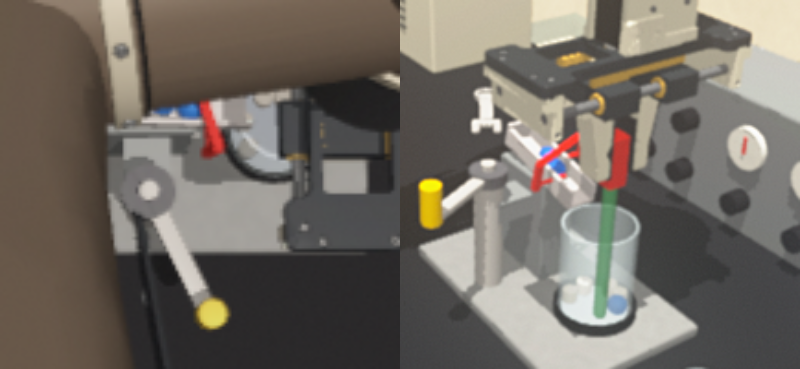

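Side crop: the rod tip is at the bottom (600,315), with the bead at (617,303) and pellets (570,293), (583,283) shifted. Nothing spilled. Forces stayed below 8 N, so I'll do another reverse stir, then lean the rod on the −y rim, release and withdraw.

Run:
```python
import stir; from stir import *
circ(18,-1.9,-1); circ(12,-1.9,1)
print("max",stir.mx,robot.read_t())
a=np.radians(6); Rx=np.array([[1,0,0],[0,np.cos(a),-np.sin(a)],[0,np.sin(a),np.cos(a)]])
u=Rx[:,2]; tip=np.array([C[0],C[1]-.0135,.018]); tcp=tip+.146*u
robot.servo_line([C[0],C[1]-.0135,z],speed=.05)
robot.servo_line(tcp,Rx@down(-90.9),speed=.03)
print("lean",robot.read_position(),tcp,np.array(robot.read_force())-f0)
robot.move_gripper(.5); robot.dwell(.5)
robot.servo_line(tcp+.12*u,speed=.12)
robot.goto([.50,.15,.33],down(-90.9)); robot.goto([.40,.35,.33],down(-71))
print(robot.read_t()); 
p,d=robot.grab_frame("top"); s,_=robot.grab_frame("side")
o=np.hstack([cv2.resize(p[185:305,280:410],(400,369)),cv2.resize(s[180:380,270:487],(400,369))])
o=np.vstack([o,np.hstack([cv2.resize(p,(300,225)),cv2.resize(s,(300,225)),np.zeros((225,200,3),np.uint8)])]); cv2.imwrite("pics/end.png",o[...,::-1])
```

```text
max 4.99340269052692 39.7
lean [ 0.5908 -0.1235  0.1631] [ 0.591  -0.1233  0.1632] [0.3552 1.5335 0.7514]
44.9917
```

View pics/end.png

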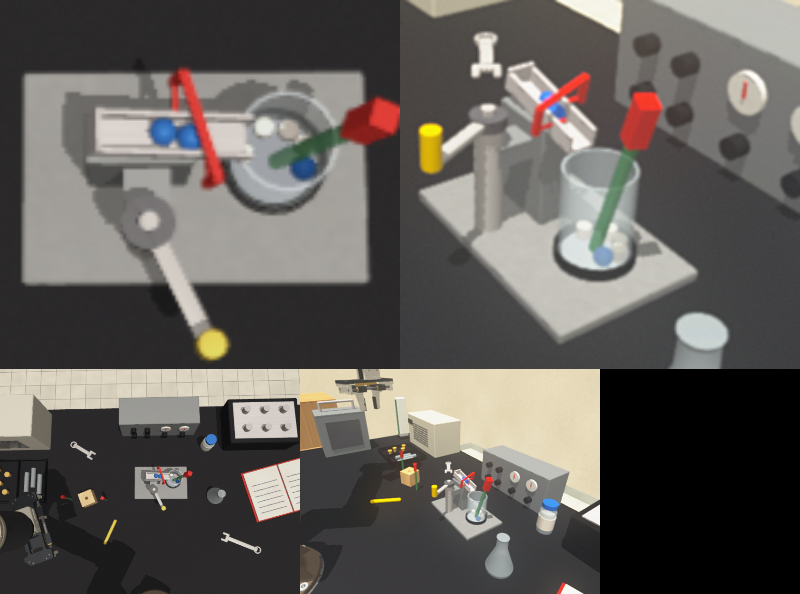

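Final view: the rod leans in the beaker (handle at 372,120) with one bead in the beaker (303,167) and two in the chute. The lever is at rest, the pellets are shifted into a cluster, the flask is unmoved, and the arm is clear.

```bash
python3 -c "
from rig import robot
print(robot.job_done())"
```

```text
the job is handed in; nothing more can be done
None
```

I handed the job in at about 45 s: one bead was dispensed, the beaker was stirred, the rod is left leaning on the rim, nothing spilled, the other two beads are still in the chute, and the flask was not touched. No verdict came back on hand-in, and only three of the four shifted pellets were visible in the last view.

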